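Open the combination padlock on its holding stand

TASK

Seat the red lock-out padlock fully down on the two pegs of the holding stand, dial up and with its shackle on the side away from the stand's fence. Only then turn the dial click by click until its white line meets the white index line beside it on the padlock's face, let go of the dial, take the shackle by its crown and pull it out until it is fully open. Finish while still holding the shackle open (its spring would draw it in again), with the padlock still seated, and leave the bottle, the tin and the bush where they stand.

Things in the scene. Friction and masses are not known exactly. Their poses are not given: they have to be found in the camera images.
- padlock: Red padlock, loose, lying on its back, 0.57 kg. Body 66 (x) x 60 (y) x 30 (z) mm; origin at the centre of the body's underside, z up out of the face with the dial, shackle towards -x. Two round blind holes in the underside, 11 mm wide and 12 mm deep, at x = -18 and +18 mm, y = 0. Grip the body across y (60 mm). The white index line on the face lies at x = -28 mm, y = 0.
- dial_center (a point): Centre of the black dial's knob on the padlock's face, at x = 0, y = 0, z = 43 mm in the padlock's frame. The knob is a round cylinder, 38 mm across, from z = 34 to 52 mm; below it is a flat collar 44 mm across. Axes as the padlock's: z is the dial's axis.
- dial (a joint): Angle of the dial (rad), growing anticlockwise seen from above; 0 where the dial's white line meets the index line on the padlock, which is where the lock is open. It starts at about 0.5 to 1.6, so it opens when turned clockwise; end stops at -0.8 and 2.3. It clicks into a notch every 30 degrees (0.524 rad) against about 0.06 N m, 0 being a notch; the shackle is free within about 0.12 of 0 and blocked elsewhere.
- shackle (a joint): How far the shackle is pulled out of the padlock (m): 0 in, 0.016 fully open (end stop). It slides along the padlock's -x against a spring, 2.4 N at 0 and 4.3 N fully open, which draws it in again when it is let go. When locked it gives only about 1 mm.
- shackle_grip (a point): Middle of the shackle's crown, on the axis of the bar; with the shackle in, at x = -90, y = 0, z = 18 mm in the padlock's frame. The shackle is a U of round steel bar 9 mm thick; the crown runs 22 mm straight along y, the legs are at y = -23 and +23 mm, and 52 mm are clear between the crown and the padlock's body. Axes as the padlock's.
- stand: Grey metal holding stand, fixed; origin at the centre of its underside, z up. Foot plate 100 x 86 x 8 mm, pedestal 72 (x) x 52 (y) mm with its flat top at z = 30 mm. Two steel pegs 8 mm thick and 10 mm high with conical tips on the top at x = -18 and +18 mm, y = 0. A fence at +x (x = 37 to 44 mm) rises to z = 46 mm. The seated padlock has its origin at x = 0, y = 0, z = 30 mm and axes along the stand's, so its shackle overhangs at -x, 48 mm above the table.
- bench_grinder_grey: Grey bench grinder, fixed, an obstacle on the right of the work; origin at the centre of its underside. It reaches about 150 mm from its origin towards the robot and away from it, 210 mm to each side (its wheel guard stands on the left, next to the padlock) and 260 mm up: pass above or in front of it. (On the far left, at the table corner, stands the thin 620 mm post of a lamp, its boom swung away to the back over the left edge.)
- oil_bottle: White oil bottle with a red cap, 37 mm wide and 113 mm high, standing; origin at the centre of its underside. A bystander.
- paste_tin: Round tin with an orange lid, 60 mm wide and 24 mm high; origin at the centre of its underside. A bystander.
- bush: Steel bush standing on end, 27 mm wide and 30 mm high; origin at the centre of its underside. A bystander.

How it is judged:
By the outcome, as a careful person would: the job done as asked, in the order asked, and still so for the second after the job is handed in, while the arm keeps its last pose, push and grip.
It also fails if it takes over 67 s, if anything falls off the work surface, if the arm or the gripper's body presses on something with over 40 N, if the wrist force passes 120 N, or if a joint passes its speed limit or range.

ROBOT

A 7-joint arm with a two-finger parallel gripper is mounted at the origin on a cart in front of the work surface, level with it; the furniture and walls round the work are solid. World frame = base frame: x ahead of the robot, y to its left, z up, the work surface at z = 0. Lengths are in m, angles in rad, forces in N, time in s.
With the tool pointing down it reaches from about 0.35 to 0.9 m from the base axis. Payload 19.9 kg.
Tool frame: the origin (TCP) lies between the finger pads; the fingertips stand ctrl.tcp_to_tips ahead of it and the grasp point (between the pads) lies 11 mm behind it (ctrl.tcp_to_tips is the distance from the TCP to the fingertips, in m); z points along the fingers, y is the line along which they close (so a half turn about z gives the same grasp; the last joint's range is limited). The gripper opens to 85 mm and grips with 20 to 120 N. Pads are 22 mm wide; open, the fingers measure 114 mm over their backs; the gripper's body (76 mm by 85 mm) begins 54 mm behind the grasp point. The pads swing forward as they close: fully open they stand 13 mm farther back than shut.
Start: joints at [1.187, 0.417, -0.01, 1.614, 0.005, 1.111, -0.053], TCP at [0.21, -0.589, 0.239] pointing down, gripper open.
Joint ranges: [-2.81, 2.81], [-0.39, 2.02], [-1.27, 1.25], [0.06, 2.57], [-1.19, 4.33], [0.19, 2], [-2.82, 2.82]. Speed limits (rad/s): [1.89, 1.89, 2.39, 2.39, 3.01, 3.01, 3.01].

INTERFACE

Orientations are given as a unit quaternion [x, y, z, w].
In Python, from bench import ctrl, eyes gives the robot as it stands.
- The arm moves only by the shell command python3 -m jog 'ROWS' [FORCE]. ROWS is JSON, a list that holds one entry, the list of rows, each a list of 7 numbers: the turn, a rotation vector about the tool's x, y, z in rad, then the shift along the tool's x, y, z in mm, then the closure, from -1 (fully open) to 1 (shut). In form: [[[rx, ry, rz, tx, ty, tz, hand], ...]]. A call has 1 to 12 rows; each row shifts and turns the commanded pose from where the row before left it, along the tool's axes as they then stand; what a row does not reach is not made up. A row lasts 1/8 s, in which the tool goes at most 62.5 mm and 10.7 degrees, less where a joint would pass 70% of its speed; a pose out of reach is approached as far as the arm can. A call with a gripper value outside its range is refused whole. The fingers move at their own pace and stop on an object; FORCE is the grip in N (left out, the last holds). Time passes only in rows, so rows that do not move let the fingers close. It gives the time, the measured TCP pose, the force, the opening and the grip force at its end, in the units of the state.
- ctrl.sense(): the state, without advancing time (a new reading comes with each control period).
- eyes.camera(name): name is "scene" or "top" or "wrist"; returns (picture, depth): 480x640x3 uint8, red, green, blue; 480x640 float32, m along the optical axis (not along the pixel's ray), 0 where there is no reading.
- eyes.camera_model(name): a dict with "fx", "fy", "cx", "cy" (pixels), "R" (3x3) and "t" (3): a world point X has camera coordinates R X + t. Camera axes: x right, y down, z forward; pixel columns grow to the right and rows downward; lengths in m; the calibration is good to about 2 mm. A picture is of the moment at which its call begins: read the wrist's pose just before it. camera_model takes no time and is no camera call; for the wrist camera it gives the pose at the moment of the call.
- ctrl.finish_job(): hands the job in; it is judged then, once.
The state is a dict: "time_s": time; "joints": joint angles; "qvel": joint speeds; "tau": joint torques, N m; "tool_pos": TCP position; "eef_rot": TCP orientation; "contact_force": force on the tool from outside, world axes, zero at the start; "torque": the same for the moment, N m; "opening": opening from 0.0 (shut) to 1.0 (fully open); "gripper_force": force on a finger pad.
Only numpy, scipy, OpenCV 4.12 (cv2) and the standard library are available. Lean on these libraries where they do the work, as an engineer would, in place of code of your own. Each camera call takes 0.05 s, during which the arm holds its last target. There are 200 camera calls.

## Working session

There is one attempt and no reset: what is moved stays moved. The work goes in short steps, Python scripts to look and compute and a shell command to move; the robot and the scene stay as the last step left them, time stands still between calls to the robot, and variables do not carry over. Pictures are saved under pics/ and viewed, at most 10 in all, crops included, and the job is handed in when it is done.

```bash
mkdir -p pics; ls; python3 - <<'E'
from bench import ctrl, eyes
import cv2,numpy as np
s=ctrl.sense();print(s['tool_pos'],s['eef_rot'],s['opening'],ctrl.tcp_to_tips)
ims=[]
for n in ['top','scene']:
    p,d=eyes.camera(n);np.savez(f'pics/{n}0.npz',p=p,d=d);m=eyes.camera_model(n);print(n,m)
    cv2.imwrite(f'pics/{n}0.png',p[:,:,::-1])
E
```

```text
pics
[ 0.20998276 -0.5883306   0.23866623] [ 9.85342031e-01  1.70589346e-01 -1.35992400e-04 -5.81131847e-04] 0.998775208042183 0.008
top {'fx': 519.4344496248117, 'fy': 519.4344496248117, 'cx': 313.7784272949223, 'cy': 235.44973640382963, 'R': array([[ 0.01367392, -0.99963801, -0.02317052],
       [-0.98844194, -0.01001452, -0.15126879],
       [ 0.15098199,  0.02497116, -0.98822107]]), 't': array([0.15226826, 0.55517753, 0.87301778])}
scene {'fx': 434.26996858590206, 'fy': 434.26996858590206, 'cx': 319.4221971989084, 'cy': 243.97080352833714, 'R': array([[-0.51257983, -0.85861861,  0.00599933],
       [-0.36960017,  0.21432728, -0.90413468],
       [ 0.77502105, -0.46565856, -0.42720543]]), 't': array([0.41652929, 0.2211051 , 0.51247503])}
```

View pics/top0.png

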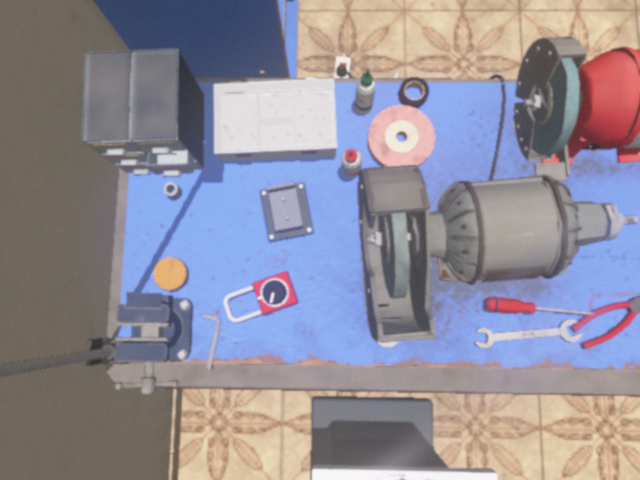

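View pics/scene0.png

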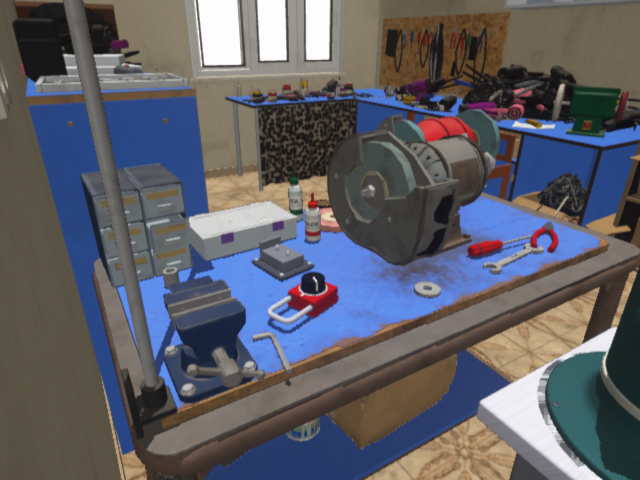

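The top view shows the padlock body at about (274,291), with its shackle pointing image-left (+y), and the stand at about (287,211). I'll crop both and measure.

```bash
cat > h.py <<'E'
from bench import ctrl, eyes
import cv2,numpy as np
from scipy.spatial.transform import Rotation as Ro
def ray(m,uv,z):
    uv=np.atleast_2d(uv).astype(float)
    d=np.c_[(uv[:,0]-m['cx'])/m['fx'],(uv[:,1]-m['cy'])/m['fy'],np.ones(len(uv))]@m['R']
    c=-m['R'].T@m['t']
    return c+d*((z-c[2])/d[:,2])[:,None]
def cloud(m,d):
    v,u=np.mgrid[:480,:640]
    P=np.stack([(u-m['cx'])/m['fx']*d,(v-m['cy'])/m['fy']*d,d],-1)
    return (P-m['t'])@m['R']
def redmask(p):
    h=cv2.cvtColor(p,cv2.COLOR_RGB2HSV)
    return (((h[...,0]<6)|(h[...,0]>172))&(h[...,1]>170)&(h[...,2]>90)).astype(np.uint8)
E
python3 - <<'E'
from h import *
z=np.load('pics/top0.npz');p,d=z['p'],z['d'];m=eyes.camera_model('top')
C=cloud(m,d)
r=redmask(p);r[:, :215]=0;r[:,305:]=0;r[:260]=0;r[330:]=0
pts=np.argwhere(r)[:,::-1];print(len(pts))
rc=cv2.minAreaRect(pts.astype(np.float32));print(rc, ray(m,cv2.boxPoints(rc),.03).round(4))
# stand: points by height
S=C[175:245,255:320].reshape(-1,3)
for lo,hi in((.004,.014),(.024,.034),(.036,.05)):
    q=S[(S[:,2]>lo)&(S[:,2]<hi)];print(lo,len(q),q[:,:2].mean(0).round(4),cv2.minAreaRect((q[:,:2]*1000).astype(np.float32)))
a=cv2.resize(p[170:330,200:330,::-1],None,fx=3.7,fy=3.7,interpolation=cv2.INTER_CUBIC)
s=np.load('pics/scene0.npz')['p'] if 0 else eyes.camera('scene')[0]
b=cv2.resize(s[225:335,245:350,::-1],(300,314),interpolation=cv2.INTER_CUBIC)
o=np.zeros((592,800,3),np.uint8);o[:a.shape[0],:a.shape[1]]=a;o[:314,500:]=b
cv2.imwrite('pics/crop.png',o)
E
```

```text
0
((0.0, 0.0), (0.0, 0.0), 0.0) [[1.0151 0.7795 0.03  ]
 [1.0151 0.7795 0.03  ]
 [1.0151 0.7795 0.03  ]
 [1.0151 0.7795 0.03  ]]
0.004 1142 [0.5951 0.2094] ((612.575927734375, 214.1685791015625), (118.1540756225586, 85.78018951416016), 11.402420043945312)
0.024 1130 [0.6042 0.2124] ((604.638427734375, 212.6107177734375), (74.18360137939453, 52.02134704589844), 11.404020309448242)
0.036 153 [0.6389 0.2196] ((624.1296997070312, 208.3628387451172), (67.71873474121094, 46.26255798339844), 32.72877883911133)
```

View pics/crop.png

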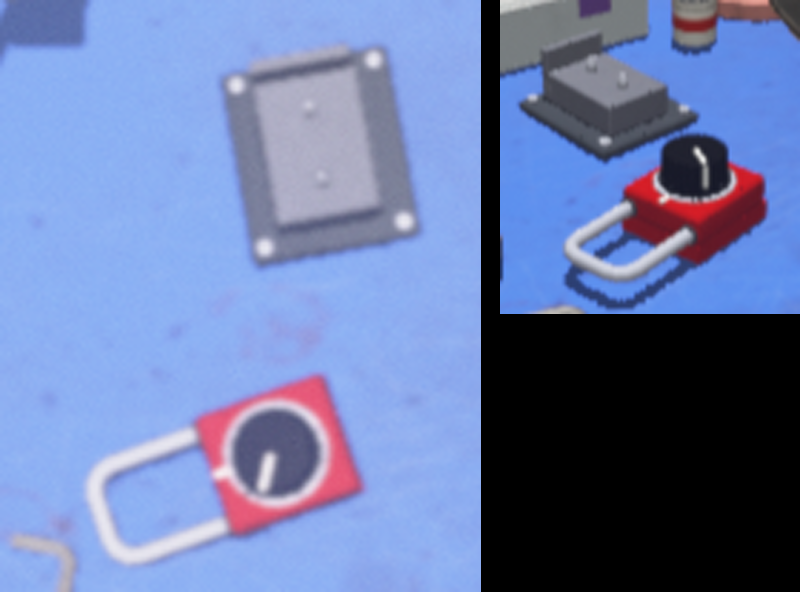

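```bash
cat >> h.py <<'E'
def redmask(p):
    h=cv2.cvtColor(p,cv2.COLOR_RGB2HSV)
    return (((h[...,0]<8)|(h[...,0]>168))&(h[...,1]>110)&(h[...,2]>80)).astype(np.uint8)
def toolyaw(s):
    x=Ro.from_quat(s['eef_rot']).as_matrix(); return np.degrees(np.arctan2(x[1,0],x[0,0])),x
def goto(pos,yaw=None,s=None):
    """tool-frame translation (mm), total turn about tool z (rad), from the measured pose; translation in the CURRENT axes"""
    s=s or ctrl.sense();a,R=toolyaw(s)
    sh=R.T@(np.array(pos)-s['tool_pos'])*1000
    rz=None if yaw is None else -np.radians((yaw-a+90)%180-90)
    print('pos',s['tool_pos'].round(4),'yaw %.1f tilt %.2f'%(a,np.degrees(np.arccos(-R[2,2]))),'shift',sh.round(1),'rz',rz)
E
python3 - <<'E'
from h import *
z=np.load('pics/top0.npz');p,d=z['p'],z['d'];m=eyes.camera_model('top')
r=redmask(p);r[:, :215]=0;r[:,305:]=0;r[:260]=0;r[330:]=0
pts=np.argwhere(r)[:,::-1]
W=ray(m,pts,.03)[:,:2];rc=cv2.minAreaRect((W*1000).astype(np.float32));print(len(pts),rc)
C=cloud(m,d)
g=C[160:350,360:620].reshape(-1,3);g=g[g[:,2]>.05];print('grinder',g.min(0),g.max(0))
print('tin',ray(m,(170,273),.02),'bush',ray(m,(171,190),.03),'bottle',ray(m,(350,168),.05))
goto((.42,.25,.42),0)
E
```

```text
393 ((453.2264404296875, 227.141357421875), (56.0704460144043, 62.75404739379883), 20.216218948364258)
grinder [ 0.37753237 -0.3093229   0.05000227] [0.68866309 0.13597272 0.95024373]
tin [[0.48584223 0.41797145 0.02      ]] bush [[0.6369078  0.42158051 0.03      ]] bottle [[0.67494708 0.09566852 0.05      ]]
pos [ 0.21   -0.5884  0.2388] yaw 19.6 tilt 0.05 shift [ 479.6 -719.2 -180.5] rz 0.34280512302671323
```

```bash
python3 -m jog '[[[0,0,-0.175,0,0,-20,-1],[0,0,-0.175,0,0,-20,-1],[0,0,-0.175,0,0,-20,-1],[0,0,-0.175,0,0,-20,-1],[0,0,-0.175,0,0,-20,-1],[0,0,-0.175,0,0,-20,-1],[0,0,-0.175,0,0,-20,-1],[0,0,-0.175,0,0,-20,-1],[0,0,-0.175,0,0,-20,-1],[0,0,0,45,30,0,-1],[0,0,0,45,30,0,-1],[0,0,0,45,30,0,-1]]]'
python3 -m jog '[[[0,0,0,45,30,0,-1],[0,0,0,45,30,0,-1],[0,0,0,45,30,0,-1],[0,0,0,45,30,0,-1],[0,0,0,45,30,0,-1],[0,0,0,45,30,0,-1],[0,0,0,45,30,0,-1],[0,0,0,45,30,0,-1],[0,0,0,45,30,0,-1],[0,0,0,45,30,0,-1],[0,0,0,45,30,0,-1],[0,0,0,45,30,0,-1]]]'
python3 -c "
from h import *
s=ctrl.sense();print(s['joints'].round(2) if hasattr(s['joints'],'round') else s['joints']);goto((.44,.23,.25),110)"
```

```text
time_s: 1.65
tool_pos: [0.249, -0.4293, 0.419]
eef_rot: [0.574, 0.819, 0.0, -0.0]
contact_force: [0.2, -0.7, 1.7]
opening: 1.0
gripper_force: 0.0
time_s: 3.15
tool_pos: [0.398, 0.1765, 0.4217]
eef_rot: [0.576, 0.818, -0.002, 0.002]
contact_force: [0.6, -2.9, 1.4]
opening: 1.0
gripper_force: 0.0
[ 0.89 -0.1  -1.26  1.75 -0.09  1.43 -0.02]
pos [0.398  0.1765 0.4217] yaw 109.7 tilt 0.30 shift [ 37.   57.9 171.5] rz -0.004863185476314504
```

```bash
python3 -m jog '[[[0,0,0,9,14,20,-1],[0,0,0,9,14,30,-1],[0,0,0,9,14,40,-1],[0,0,0,10,16,40,-1],[0,0,0,0,0,40,-1],[0,0,0,0,0,0,-1],[0,0,0,0,0,0,-1]]]'
python3 - <<'E'
from h import *
print(np.round(ctrl.sense()['joints'],2));goto((.453,.227,.12),110)
m=eyes.camera_model('wrist');p,d=eyes.camera('wrist');np.savez('pics/w1.npz',p=p,d=d,**m)
cv2.imwrite('pics/w1.png',p[:,:,::-1])
r=redmask(p);n,l,st,ce=cv2.connectedComponentsWithStats(r);i=1+st[1:,4].argmax();print(st[i])
pts=np.argwhere(l==i)[:,::-1];W=ray(m,pts,.03)[:,:2];print(cv2.minAreaRect((W*1000).astype(np.float32)))
C=cloud(m,d);b=C[(l==i)];print(np.percentile(b[:,2],[5,50,95]))
E
```

```text
time_s: 4.03
tool_pos: [0.4392, 0.2303, 0.2522]
eef_rot: [0.574, 0.819, -0.001, -0.0]
contact_force: [0.6, 1.0, 1.1]
opening: 1.0
gripper_force: 0.0
[ 0.41  0.37 -1.16  1.88  0.37  1.13 -0.53]
pos [0.4392 0.2303 0.2522] yaw 109.9 tilt 0.16 shift [ -7.6  12.2 132.2] rz -0.0012121681583010184
[ 302  172   61   69 1853]
((451.2037048339844, 232.00357055664062), (58.086265563964844, 66.07617950439453), 19.964797973632812)
[0.02591493 0.02965306 0.0311014 ]
```

View pics/w1.png

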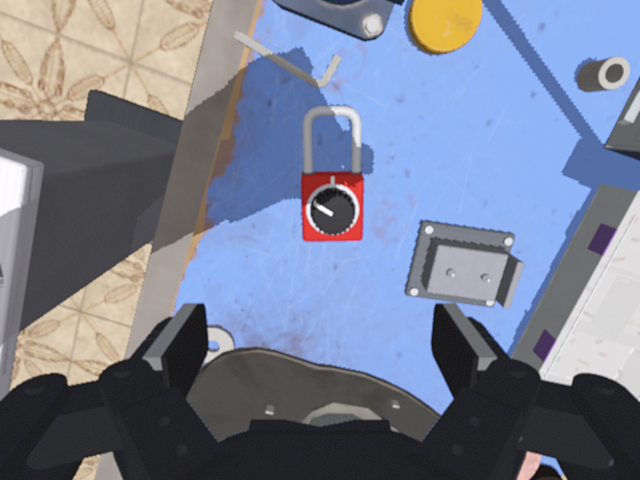

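The wrist view shows the padlock at about (332,207) with its shackle up the image, so it's aligned with the tool. The stand pegs are at (450,272) and (486,278), with the fence on the right. Next I'll descend and grip.

```bash
python3 -c "
from h import *
m=np.load('pics/w1.npz');P=ray(m,[(450,272),(486,278)],.039);print(P);d=P[1]-P[0];print(P.mean(0),np.degrees(np.arctan2(d[1],d[0])))"
python3 -m jog '[[[0,0,0,-1,6,30,-1],[0,0,0,-1,6,40,-1],[0,0,0,0,0,40,-1],[0,0,0,0,0,40,-1],[0,0,0,0,0,35,-1],[0,0,0,0,0,25,-1],[0,0,0,0,0,15,-1],[0,0,0,0,0,10,-1],[0,0,0,0,0,4,-1],[0,0,0,0,0,0,-1],[0,0,0,0,0,0,-1]]]' 
python3 -c "
from h import *
goto((.4512,.232,.013),110)"
```

```text
[[0.58129238 0.2122153  0.039     ]
 [0.61725747 0.21855675 0.039     ]]
[0.59927493 0.21538603 0.039     ] 9.999753723635408
time_s: 5.45
tool_pos: [0.4503, 0.2318, 0.0122]
eef_rot: [0.574, 0.819, -0.002, -0.0]
contact_force: [0.3, 0.1, -0.6]
opening: 0.998
gripper_force: 0.0
pos [0.4503 0.2318 0.0122] yaw 109.9 tilt 0.19 shift [-0.1  0.9 -0.8] rz -0.0013066840985252591
```

```bash
python3 -m jog '[[[0,0,0,0,0,0,1],[0,0,0,0,0,0,1],[0,0,0,0,0,0,1],[0,0,0,0,0,0,1],[0,0,0,0,0,0,1],[0,0,0,0,0,0,1],[0,0,0,0,0,0,1],[0,0,0,0,0,0,1]]]' 70
python3 -m jog '[[[0,0,0,0,0,-10,1],[0,0,0,0,0,-25,1],[0,0,0,0,0,-35,1],[0,0,0,0,0,-35,1],[0,0,0,0,0,-25,1],[0,0,0,0,0,-10,1],[0,0,0,0,0,0,1]]]'
python3 - <<'E'
from h import *
print(np.round(ctrl.sense()['joints'],2));goto((.6,.2145,.15),191)
m=eyes.camera_model('wrist');p,d=eyes.camera('wrist');np.savez('pics/w2.npz',p=p,d=d,**m)
cv2.imwrite('pics/w2.png',p[:,:,::-1])
E
```

```text
time_s: 6.45
tool_pos: [0.4502, 0.2317, 0.0123]
eef_rot: [0.574, 0.819, -0.002, -0.0]
contact_force: [-1.7, -3.4, 13.8]
opening: 0.689
gripper_force: 73.5
time_s: 7.32
tool_pos: [0.4505, 0.2317, 0.1517]
eef_rot: [0.574, 0.819, -0.002, -0.0]
contact_force: [-0.0, 0.9, -5.0]
opening: 0.686
gripper_force: 78.1
[ 0.28  0.52 -1.02  1.96  0.54  0.97 -0.66]
pos [0.4505 0.2317 0.1517] yaw 109.9 tilt 0.22 shift [-67.1 134.7   1.3] rz -1.4152092312483193
```

View pics/w2.png

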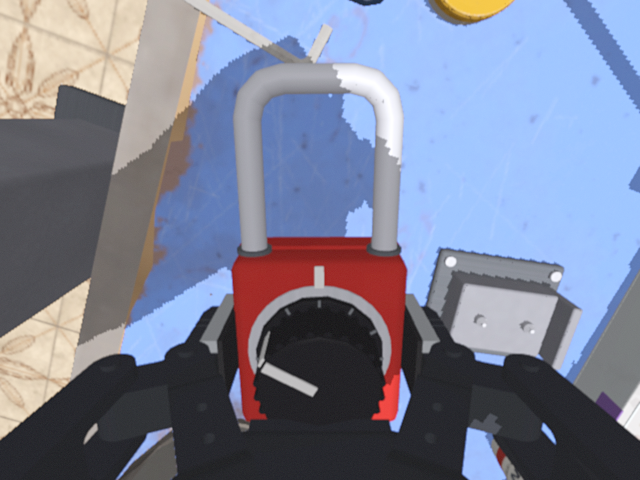

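Padlock held level: its body face edge is at row ~251, the crown centre at row ~78, and the pegs at (481,321) and (528,327). Next: the in-hand offset and the stand pose.

```bash
python3 - <<'E'
from h import *
z=np.load('pics/w2.npz');m=z;p,d=z['p'],z['d'];s=ctrl.sense();a,R=toolyaw(s)
tl=lambda X:((np.array(X)-s['tool_pos'])@R*1000).round(1)
print('face edge L,R',tl(ray(m,[(255,251),(320,251),(385,251)],.1695)))
print('crown',tl(ray(m,[(318,66),(318,93)],.1575)))
print('index',tl(ray(m,[(319,268),(319,287)],.1695)))
P=ray(m,[(480,318),(528,325)],.040);dd=P[1]-P[0];print(P,P.mean(0),np.linalg.norm(dd),np.degrees(np.arctan2(dd[1],dd[0])))
for z in (m,np.load('pics/w1.npz')):
    C=cloud(z,z['d']).reshape(-1,3);n=np.hypot(C[:,0]-.603,C[:,1]-.214)<.06
    for lo,hi in((.027,.033),(.044,.05)):
        q=C[n&(C[:,2]>lo)&(C[:,2]<hi)]
        print(lo,len(q),cv2.minAreaRect((q[:,:2]*1000).astype(np.float32)))
E
```

```text
face edge L,R [[ 34.4 -20.4 -18.4]
 [ 34.4   0.6 -18.5]
 [ 34.4  21.6 -18.6]]
crown [[90.9 -0.  -6.6]
 [83.1 -0.  -6.5]]
index [[ 28.5   0.2 -18.5]
 [ 21.8   0.2 -18.5]]
[[0.5793121  0.21435866 0.04      ]
 [0.6144252  0.22114439 0.04      ]] [0.59686865 0.21775153 0.04      ] 0.035762772520295104 10.93777647806627
0.027 6012 ((605.4359130859375, 215.17982482910156), (79.73768615722656, 52.16954803466797), 11.611322402954102)
0.044 654 ((641.6842651367188, 222.4667510986328), (8.688044548034668, 49.93173599243164), 12.390096664428711)
0.027 3483 ((605.61181640625, 215.35598754882812), (79.70277404785156, 52.16414260864258), 11.288750648498535)
0.044 355 ((641.5180053710938, 222.4029083251953), (8.132254600524902, 49.9947509765625), 11.212285995483398)
```

```bash
python3 - <<'E'
from h import *
z=np.load('pics/w2.npz');m=z;p,d=z['p'],z['d'];s=ctrl.sense();a,R=toolyaw(s)
C=cloud(m,d);T=(C-s['tool_pos'])@R*1000
for v in (60,64,68,72,78,84,90,94,97,238,242,246,250,254,258,262,270,280,290):print(v,T[v,335].round(1),p[v,335])
g=(C[...,2]>.034)&(C[...,2]<.043)
w=(np.arange(640)[None]>455)&(np.arange(640)[None]<548)&(np.arange(480)[:,None]>295)&(np.arange(480)[:,None]<345)
n,l,st,ce=cv2.connectedComponentsWithStats((g&w).astype(np.uint8))
for i in range(1,n):
    q=C[l==i];print(st[i],ce[i],q.mean(0).round(4),q[q[:,2].argmax()].round(4))
E
```

```text
60 [115.8  11.4 151.3] [169 190 248]
64 [91.2  5.2 -8.5] [199 199 206]
68 [ 89.8   5.1 -11.1] [229 229 236]
72 [88.8  5.1 -9.8] [168 169 176]
78 [ 87.    5.1 -11.4] [168 168 176]
84 [ 85.4   5.2 -10.4] [152 152 160]
90 [83.8  5.2 -8.6] [133 132 139]
94 [ 93.8  11.6 150.5] [102 120 169]
97 [ 91.9  11.7 151.4] [ 97 124 182]
238 [30.6  6.6  8.8] [128  37  35]
242 [30.7  6.3  3.1] [128  38  33]
246 [30.1  6.2  0. ] [158  43  41]
250 [30.8  5.9 -6.9] [124  34  30]
254 [30.4  5.8 -9.8] [126  34  31]
258 [ 30.3   5.7 -13.7] [130  35  32]
262 [ 29.6   5.6 -15.7] [147  39  34]
270 [ 27.8   5.5 -18.5] [158  40  39]
280 [ 24.5   5.5 -19. ] [161  44  42]
290 [ 21.1   5.5 -19.4] [162 164 169]
[475 316  12  11  96] [481.29166667 321.25      ] [0.5832 0.2113 0.037 ] [0.5848 0.2097 0.0403]
[523 322  12  11  94] [528.93617021 327.81914894] [0.6184 0.2184 0.0371] [0.6184 0.2172 0.041 ]
```

```bash
python3 -m jog '[[[0,0,0,-5,13,0,1],[0,0,0,-12,30,0,1],[0,0,0,-15,39,0,1],[0,0,0,-15,39,0,1],[0,0,0,-15,39,0,1],[0,0,0,-11,28,0,1],[0,0,0,-3,9,0,1]]]'
python3 -m jog '[[[0,0,-0.07,0,0,0,1],[0,0,-0.12,0,0,0,1],[0,0,-0.15,0,0,0,1],[0,0,-0.15,0,0,0,1],[0,0,-0.15,0,0,0,1],[0,0,-0.15,0,0,0,1],[0,0,-0.15,0,0,0,1],[0,0,-0.15,0,0,0,1],[0,0,-0.15,0,0,0,1],[0,0,-0.122,0,0,0,1],[0,0,-0.06,0,0,0,1],[0,0,0,0,0,0,1]]]'
python3 - <<'E'
from h import *
print(np.round(ctrl.sense()['joints'],2));goto((.6012,.2146,.15),191.4)
E
```

```text
time_s: 8.25
tool_pos: [0.6631, 0.2268, 0.1489]
eef_rot: [0.575, 0.818, -0.003, -0.001]
contact_force: [-0.1, -0.4, -5.1]
opening: 0.682
gripper_force: 77.9
time_s: 9.75
tool_pos: [0.6613, 0.2276, 0.15]
eef_rot: [-0.099, 0.995, -0.001, -0.002]
contact_force: [0.4, -0.3, -5.2]
opening: 0.689
gripper_force: 77.9
[ 0.28  0.94 -1.15  1.45  0.87  1.31  0.84]
pos [0.6613 0.2276 0.15  ] yaw -168.6 tilt 0.30 shift [61.5 -0.8  0.3] rz -0.00016083326776585456
```

Lower 35 mm, then look through the shackle.

```bash
python3 -m jog '[[[0,0,0,0,0,10,1],[0,0,0,0,0,15,1],[0,0,0,0,0,8,1],[0,0,0,0,0,2,1],[0,0,0,0,0,0,1],[0,0,0,0,0,0,1]]]'
python3 - <<'E'
from h import *
s=ctrl.sense();a,R=toolyaw(s);print(s['tool_pos'],a)
m=eyes.camera_model('wrist');p,d=eyes.camera('wrist');np.savez('pics/w3.npz',p=p,d=d,**m)
cv2.imwrite('pics/w3.png',p[:,:,::-1])
C=cloud(m,d);T=(C-s['tool_pos'])@R*1000
g=(C[...,2]>.034)&(C[...,2]<.0425)&(np.hypot(C[...,0]-.601,C[...,1]-.215)<.032)
n,l,st,ce=cv2.connectedComponentsWithStats(g.astype(np.uint8))
for i in range(1,n):
    if st[i,4]>40:
        q=C[l==i];print(st[i],q.mean(0).round(4),T[l==i].mean(0).round(2))
for v in range(235,275,5):print(v,T[v,335].round(1),p[v,335])
f=(C[...,2]>.043)&(C[...,2]<.048)&(C[...,0]<.66);print('fence',T[f].mean(0),f.sum())
b=(T[...,0]>20)&(T[...,0]<40)&(abs(T[...,2])<15);print('body y',np.percentile(T[b][:,1],[1,99]),'front x',np.median(T[b][:,0]))
c=(T[...,0]>80)&(T[...,0]<100)&(abs(T[...,2]+6)<8)&(abs(T[...,1])<11);print('crown',T[c].min(0),T[c].max(0),T[c].mean(0))
E
```

```text
time_s: 10.5
tool_pos: [0.6616, 0.2277, 0.1164]
eef_rot: [-0.099, 0.995, -0.001, -0.001]
contact_force: [0.1, 0.1, -5.7]
opening: 0.686
gripper_force: 77.9
[0.66157784 0.227684   0.11644733] -168.5954552618648
[308 105  15  16 176] [0.5845 0.2103 0.0374] [78.73 -1.73 79.32]
[309 172  14  15 153] [0.6193 0.2174 0.0374] [43.28 -1.61 79.14]
235 [ -0.5  11.6 117.5] [109 129 188]
240 [30.2  6.7  5.7] [136  40  37]
245 [29.9  6.5  0.3] [154  42  39]
250 [30.   6.2 -5.9] [131  37  33]
255 [ 30.7   5.9 -13.1] [136  41  37]
260 [ 29.6   5.9 -15.1] [150  42  39]
265 [ 28.    5.9 -15.7] [167  48  45]
270 [ 26.5   5.9 -16.4] [169  46  43]
fence [22.89016657 -4.11012691 70.75756279] 1177
body y [-27.82296973  28.71742601] front x 30.080437663996264
crown [ 82.28288595 -10.99767644 -12.0144851 ] [91.49337098 10.99883331 -3.83288484] [ 8.6645387e+01  1.4229732e-02 -9.2266177e+00]
```

View pics/w3.png

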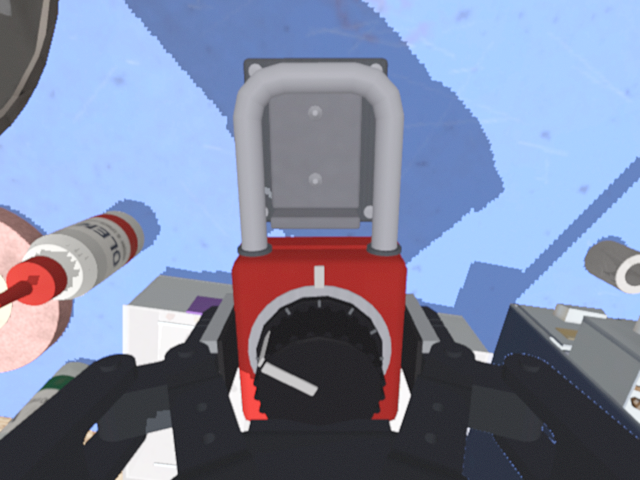

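The pegs are at (315,112) and (315,179), between the shackle legs and aligned with the padlock. I'll shift 64 mm along tool x and −1.8 mm along y, then descend.

```bash
python3 -m jog '[[[0,0,0,10,-0.8,0,1],[0,0,0,20,-1,0,1],[0,0,0,20,0,0,1],[0,0,0,10,0,0,1],[0,0,0,4,0,0,1],[0,0,0,0,0,20,1],[0,0,0,0,0,20,1],[0,0,0,0,0,10,1],[0,0,0,0,0,4,1],[0,0,0,0,0,0,1],[0,0,0,0,0,0,1]]]'
python3 - <<'E'
from h import *
s=ctrl.sense();goto((.66158-.0638*.9803+.0018*-.1977,.22768-.0638*.1977+.0018*.9803*-1,.0422),191.4)
# expected target via R
a,R=toolyaw(s);print((np.array([.66158,.22768,0])+R@np.array([.0638,-.0018,0])).round(4))
E
```

```text
time_s: 11.92
tool_pos: [0.5991, 0.2132, 0.0628]
eef_rot: [-0.099, 0.995, -0.001, -0.001]
contact_force: [0.0, -0.1, -4.5]
opening: 0.688
gripper_force: 77.8
pos [0.5991 0.2132 0.0628] yaw -168.6 tilt 0.19 shift [ 0.4  0.2 20.6] rz 0.00015575419592137136
[5.994e-01 2.133e-01 2.000e-04]
```

```bash
python3 -m jog '[[[0,0,0,0.4,0.2,4,1],[0,0,0,0,0,3,1],[0,0,0,0,0,3,1],[0,0,0,0,0,2,1],[0,0,0,0,0,2,1],[0,0,0,0,0,0,1]]]'
python3 -m jog '[[[0,0,0,0,0,2,1],[0,0,0,0,0,2,1],[0,0,0,0,0,1,1],[0,0,0,0,0,0,1]]]'
```

```text
time_s: 12.68
tool_pos: [0.5984, 0.2131, 0.0481]
eef_rot: [-0.099, 0.995, -0.001, -0.002]
contact_force: [0.6, -0.9, -4.9]
opening: 0.685
gripper_force: 77.8
time_s: 13.18
tool_pos: [0.5983, 0.2131, 0.0432]
eef_rot: [-0.099, 0.995, -0.001, -0.002]
contact_force: [-0.2, -0.8, -6.4]
opening: 0.691
gripper_force: 77.8
```

It's going onto the pegs cleanly. Press the last bit.

```bash
python3 -m jog '[[[0,0,0,0,0,1,1],[0,0,0,0,0,0.5,1],[0,0,0,0,0,0.5,1],[0,0,0,0,0,0,1]]]'
python3 -m jog '[[[0,0,0,0,0,0,-0.2],[0,0,0,0,0,0,-1],[0,0,0,0,0,0,-1],[0,0,0,0,0,0,-1],[0,0,0,0,0,0,-1]]]'
python3 - <<'E'
from h import *
goto((0.5983,.2131,.05))
print(ctrl.sense()['joints'])
E
```

```text
time_s: 13.68
tool_pos: [0.5984, 0.2132, 0.0423]
eef_rot: [-0.099, 0.995, -0.001, -0.001]
contact_force: [-6.9, -5.5, 13.7]
opening: 0.688
gripper_force: 80.2
time_s: 14.3
tool_pos: [0.5984, 0.2131, 0.0412]
eef_rot: [-0.099, 0.995, -0.001, -0.002]
contact_force: [-0.6, 0.3, -1.1]
opening: 0.999
gripper_force: 0.0
pos [0.5984 0.2131 0.0412] yaw -168.6 tilt 0.23 shift [ 0.1 -0.  -8.8] rz None
[ 0.31468325  0.98440067 -1.07691329  1.68543811  0.96629414  1.10137459
  0.70141398]
```

Seated, and released at z 0.041, which matches. I'll rise, center over the dial, and take the knob.

```bash
python3 -m jog '[[[0,0,0,0,0,-10,-1],[0,0,0,0,0,-20,-1],[0,0,0,0,0,-25,-1],[0,0,0,0,0,-10,-1],[0,0,0,-2.8,0,0,-1],[0,0,0,0,0,12,-0.5],[0,0,0,0,0,10,-0.5],[0,0,0,0,0,6,-0.5],[0,0,0,0,0,1,-0.5],[0,0,0,0,0,0,-0.5],[0,0,0,0,0,0,-0.5]]]'
python3 -c "
from h import *
goto((.6011,.2137,.077),191.4)"
```

```text
time_s: 15.68
tool_pos: [0.6013, 0.2138, 0.0775]
eef_rot: [-0.099, 0.995, -0.001, -0.002]
contact_force: [0.2, 0.1, 0.3]
opening: 0.749
gripper_force: 0.0
pos [0.6013 0.2138 0.0775] yaw -168.6 tilt 0.21 shift [ 0.3 -0.1  0.5] rz 0.00018738091730622405
```

```bash
python3 -m jog '[[[0,0,0,0,0,0,1],[0,0,0,0,0,0,1],[0,0,0,0,0,0,1],[0,0,0,0,0,0,1],[0,0,0,0,0,0,1],[0,0,0,0,0,0,1],[0,0,0,0,0,0,1]]]' 30
python3 -m jog '[[[0,0,0.05,0,0,0,1],[0,0,0.1,0,0,0,1],[0,0,0.12,0,0,0,1],[0,0,0.12,0,0,0,1],[0,0,0.09,0,0,0,1],[0,0,0.044,0,0,0,1],[0,0,0,0,0,0,1],[0,0,0,0,0,0,1]]]'
python3 -c "
from h import *
goto((.6011,.2137,.077),191.4);print(ctrl.sense()['torque'])"
```

```text
time_s: 16.55
tool_pos: [0.6013, 0.2138, 0.0776]
eef_rot: [-0.099, 0.995, -0.001, -0.002]
contact_force: [-0.7, -0.8, 5.9]
opening: 0.434
gripper_force: 29.6
time_s: 17.55
tool_pos: [0.6013, 0.214, 0.0776]
eef_rot: [0.161, 0.987, -0.001, -0.001]
contact_force: [-1.5, 0.1, 6.1]
opening: 0.423
gripper_force: 30.2
pos [0.6013 0.214  0.0776] yaw 161.5 tilt 0.20 shift [ 0.2 -0.3  0.6] rz -0.5225100360509995
[ 0.01099365  0.35839953 -0.03628526]
```

Second click, then release and look.

```bash
python3 -m jog '[[[0,0,0.05,0,0,0,1],[0,0,0.1,0,0,0,1],[0,0,0.12,0,0,0,1],[0,0,0.12,0,0,0,1],[0,0,0.09,0,0,0,1],[0,0,0.044,0,0,0,1],[0,0,0,0,0,0,1],[0,0,0,0,0,0,1]]]'
python3 -m jog '[[[0,0,0,0,0,0,-0.5],[0,0,0,0,0,0,-0.5],[0,0,0,0,0,0,-0.5],[0,0,0,0,0,-15,-0.5],[0,0,0,0,0,-25,-0.5],[0,0,0,-20,0,-25,-0.5],[0,0,0,-30,0,-20,-0.5],[0,0,0,-10,0,0,-0.5],[0,0,0,0,0,0,-0.5],[0,0,0,0,0,0,-0.5]]]'
python3 - <<'E'
from h import *
goto((.6011,.2137,.15),101.4);print(np.round(ctrl.sense()['joints'],2))
m=eyes.camera_model('wrist');p,d=eyes.camera('wrist');np.savez('pics/w4.npz',p=p,d=d,**m)
cv2.imwrite('pics/w4.png',p[:,:,::-1])
E
```

```text
time_s: 18.55
tool_pos: [0.6014, 0.2141, 0.0776]
eef_rot: [0.411, 0.912, -0.001, -0.001]
contact_force: [-0.1, 0.9, 7.1]
opening: 0.426
gripper_force: 30.2
time_s: 19.8
tool_pos: [0.6402, 0.1699, 0.162]
eef_rot: [0.411, 0.912, -0.002, -0.001]
contact_force: [0.2, -0.4, 0.9]
opening: 0.747
gripper_force: 0.0
pos [0.6402 0.1699 0.162 ] yaw 131.4 tilt 0.26 shift [58.7 -0.3 12. ] rz 0.5243939615036136
[ 0.33  0.78 -0.99  1.55  0.68  1.19 -0.07]
```

View pics/w4.png

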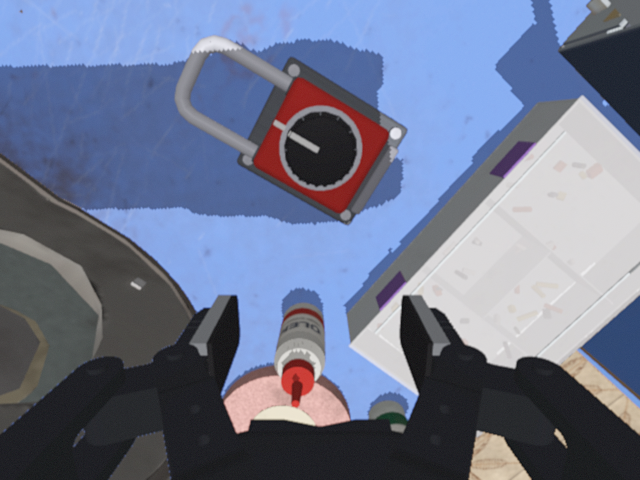

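The wrist view shows the dial line, (317,150) to (288,132), running straight into the index line at (274,124)–(285,130). The padlock is flat on the stand and the shackle faces away from the fence. Next, go over the crown.

```bash
python3 -m jog '[[[0,0,0.08,0,0,0,0],[0,0,0.14,0,0,0,0.3],[0,0,0.14,0,0,0,0.3],[0,0,0.114,0,0,0,0.3],[0,0,0.05,0,0,0,0.3],[0,0,0,8,-20,0,0.3],[0,0,0,15,-35,0,0.3],[0,0,0,15,-35,0,0.3],[0,0,0,10,-22,0,0.3],[0,0,0,2.7,-7.6,0,0.3],[0,0,0,0,0,0,0.3],[0,0,0,0,0,0,0.3]]]'
python3 - <<'E'
from h import *
goto((.5129,.1959,.040),101.4);s=ctrl.sense();a,R=toolyaw(s);print(np.round(s['joints'],2),s['opening'])
m=eyes.camera_model('wrist');p,d=eyes.camera('wrist')
C=cloud(m,d)
print('fence/crown check')
Q=(C-np.array([.6011,.2137,0]));c,si=np.cos(np.radians(11.4)),np.sin(np.radians(11.4))
x=Q[...,0]*c+Q[...,1]*si;y=-Q[...,0]*si+Q[...,1]*c;z=C[...,2]
k=(x<-70)&(x>-110)&(abs(y)<11)&(z>.04)&(z<.06)
print(k.sum());
if k.sum(): print(np.c_[x[k],y[k],z[k]].min(0),np.c_[x[k],y[k],z[k]].max(0))
f=(x<-34)&(x>-60)&(abs(y)<40)&(z>.035)&(z<.06)
if f.sum(): print('legs y',y[f].min(),y[f].max(),z[f].max())
E
```

```text
time_s: 21.35
tool_pos: [0.5147, 0.1949, 0.1625]
eef_rot: [0.634, 0.773, -0.002, -0.001]
contact_force: [-0.2, 0.1, -0.0]
opening: 0.351
gripper_force: 0.0
pos [0.5147 0.1949 0.1625] yaw 101.3 tilt 0.22 shift [  1.5  -1.1 122.5] rz -0.0018742839794060506
[ 0.32  0.56 -0.96  1.85  0.53  1.02 -0.67] 0.3513376704190792
fence/crown check
0
```

```bash
python3 -m jog '[[[0,0,0,1.5,-1.1,15,0.3],[0,0,0,0,0,30,0.3],[0,0,0,0,0,35,0.3],[0,0,0,0,0,20,0.3],[0,0,0,0,0,12,0.3],[0,0,0,0,0,7,0.3],[0,0,0,0,0,3,0.3],[0,0,0,0,0,0,0.3]]]' 
python3 -m jog '[[[0,0,0,0,0,0,1],[0,0,0,0,0,0,1],[0,0,0,0,0,0,1],[0,0,0,0,0,0,1],[0,0,0,0,0,0,1],[0,0,0,0,0,0,1]]]' 50
python3 -c "
from h import *
goto((.5129,.1959,.04),101.4)"
```

```text
time_s: 22.4
tool_pos: [0.5124, 0.1961, 0.0409]
eef_rot: [0.634, 0.773, -0.002, -0.0]
contact_force: [-0.7, 0.1, -0.2]
opening: 0.347
gripper_force: 0.0
time_s: 23.15
tool_pos: [0.5122, 0.1961, 0.0406]
eef_rot: [0.634, 0.774, -0.002, -0.0]
contact_force: [2.8, -0.0, 2.3]
opening: 0.083
gripper_force: 48.6
pos [0.5122 0.1961 0.0406] yaw 101.3 tilt 0.22 shift [-0.3  0.6  0.6] rz -0.0010419368437141281
```

Crown gripped. Pull along −tool y.

```bash
python3 -m jog '[[[0,0,0,0,-1,0,1],[0,0,0,0,-2,0,1],[0,0,0,0,-3,0,1],[0,0,0,0,-3,0,1],[0,0,0,0,-3,0,1],[0,0,0,0,-2,0,1],[0,0,0,0,0,0,1],[0,0,0,0,0,0,1]]]' 
python3 -m jog '[[[0,0,0,0,-1,0,1],[0,0,0,0,-1,0,1],[0,0,0,0,-0.5,0,1],[0,0,0,0,-0.5,0,1],[0,0,0,0,0,0,1],[0,0,0,0,0,0,1]]]'
python3 -c "
from h import *
goto((.5122,.1961,.0406),101.4)"
```

```text
time_s: 24.15
tool_pos: [0.4986, 0.1933, 0.0406]
eef_rot: [0.634, 0.773, -0.002, -0.0]
contact_force: [4.4, 1.3, -0.0]
opening: 0.085
gripper_force: 48.4
time_s: 24.9
tool_pos: [0.4963, 0.1929, 0.0409]
eef_rot: [0.634, 0.773, -0.001, -0.0]
contact_force: [9.5, 2.2, -1.0]
opening: 0.087
gripper_force: 48.4
pos [0.4963 0.1929 0.0409] yaw 101.3 tilt 0.14 shift [ 0.  16.2  0.2] rz -0.0013417499331751365
```

```bash
python3 - <<'E'
from h import *
a=eyes.camera('top')[0][110:290,130:380,::-1];b=eyes.camera('scene')[0][170:330,150:370,::-1]
a=cv2.resize(a,(400,288),interpolation=3);b=cv2.resize(b,(400,291),interpolation=3)
cv2.imwrite('pics/end.png',np.vstack([a,b]));s=ctrl.sense();print(s['contact_force'],s['opening'],s['time_s'])
E
```

```text
[10.69326053  1.80241574 -2.24483888] 0.08105771067893214 25.0
```

View pics/end.png

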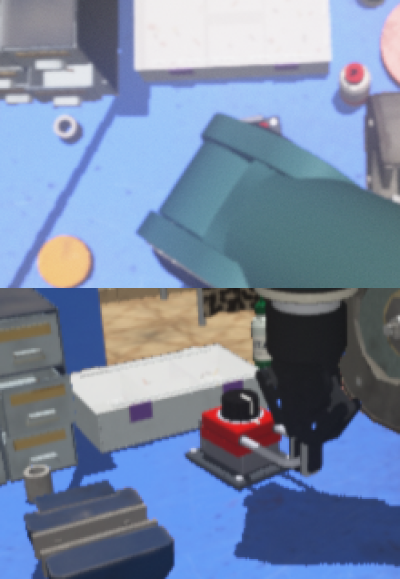

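The padlock is flat on the stand in the lower view (body at about (240,430)). The shackle is held at the crown, (295,462), and the bottle, tin and bush are where they were. Handing in.

```bash
python3 -c "
from bench import ctrl
print(ctrl.finish_job())"
```

```text
the job is handed in; nothing more can be done
None
```

I handed the job in at about 25 s: the padlock is seated on the pegs, the dial is turned two clicks to its index line, and the gripper is holding the shackle about 16 mm out against its stop; the judge returned no verdict.

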